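# Move the sample vial from the locked carrier to the bench stand

## Robot

A 6-joint arm with a two-finger parallel gripper is mounted at the origin on a cart in front of the work surface, level with it; the furniture and walls round the work are solid. World frame = base frame: x ahead of the robot, y to its left, z up, the work surface at z = 0. Lengths are in mm, angles in rad, forces in N, time in s.
With the tool pointing down it reaches from about 350 to 775 mm from the base axis. Payload 7.3 kg.
Tool frame: the origin (TCP) lies midway between the tips of the shut fingers; the grasp point (between the pads) lies 19 mm behind it; z points along the fingers, y is the line along which they close (so a half turn about z gives the same grasp; the last joint's range is limited). The gripper opens to 92 mm and grips with 3 to 60 N. Pads are 19 mm wide; open, the fingers measure 130 mm over their backs; the gripper's body (75 mm by 190 mm) begins 47 mm behind the grasp point.
Start: joints at [0.986, 0.342, 1.524, -0, 1.275, -0.146], TCP at [223.037, 475.289, 226.741] pointing down, gripper open.
Joint ranges: [-2.53, 2.53], [-0.77, 2.02], [0.04, 2.7], [-1, 4.14], [0.28, 2.66], [-3.11, 3.11]. Speed limits (rad/s): [2.57, 2.57, 3.14, 3.14, 3.14, 3.14].

## Interface

Orientations are given as [roll, pitch, yaw] about the fixed x, y, z axes, in that order (R = Rz(yaw) Ry(pitch) Rx(roll)).
In Python, from plant import bot gives the robot as it stands.
- The arm moves only by the tool servo_tool, never from a script. Its argument "deltas" is a list of rows, each a list of 2 entries, a list of its own where there are three numbers: the shift along the tool's x, y, z in m, then the turn, a rotation vector about the tool's x, y, z in degrees. A call has 1 to 20 rows; each row shifts and turns the commanded pose from where the row before left it, along the tool's axes as they then stand; what a row does not reach is not made up. A row lasts 1/8 s, in which the tool goes at most 62.5 mm and 10.7 degrees, less where a joint would pass 70% of its speed; a pose out of reach is approached as far as the arm can. A call with a gripper value outside its range is refused whole. "fingers" is the opening, from 0 (shut) to 1 (fully open), set as the call begins (left out, the last holds). The fingers move at their own pace and stop on an object; the grip force is fixed at half the most. Time passes only in rows, so rows that do not move let the fingers close. It gives the time, the measured TCP pose, the force, the opening and the grip force at its end, in the units of the state.
- bot.get_obs(): the state, without advancing time (a new reading comes with each control period).
- bot.capture(name): name is "side" or "top"; returns the picture (480x640x3 uint8, red, green, blue); there is no depth.
- bot.camera_model(name): a dict with "mtx" (3x3 intrinsics, pixels), "xyz" and "rotation" of the camera in the world. Camera axes: x right, y down, z forward; pixel columns grow to the right and rows downward; lengths in mm; the calibration is good to about 2 mm. A picture is of the moment at which its call begins. camera_model takes no time and is no camera call.
- bot.close_job(): hands the job in; it is judged then, once.
The state is a dict: "time": time; "joint_positions": joint angles; "dq": joint speeds; "tau": joint torques, N m; "tool_pos": TCP position; "tcp_rot": TCP orientation; "contact_force": force on the tool from outside, world axes, zero at the start; "moment": the same for the moment, N m; "grip_width": finger opening in mm; "finger_force": force on a finger pad.
Only numpy, scipy, OpenCV 4.12 (cv2) and the standard library are available. Lean on these libraries where they do the work, as an engineer would, in place of code of your own. Each camera call takes 0.05 s, during which the arm holds its last target. There are 200 camera calls.

## Task

The vials in the grey three-hole carrier are held down by its sliding lock. Pull the lock's orange grip along to its open end stop and leave it open, then lift the blue-capped vial out of the carrier and set it upright and fully home in the empty hole of the aluminium two-hole stand. Leave the red-capped vials in their holes, and do not disturb the oil bottle, the carton or the roll of tape that stand beside them.

Things in the scene. Friction and masses are not known exactly. Their poses are not given: they have to be found in the camera images.
- carrier: Fixed grey block, 60 (x) x 237 (y) x 27 (z) mm, with three blind round holes, 30 mm diameter, 22 mm deep (floor 5 mm above the origin, rim 27 mm), in a row along y at -58, 0 and +58 mm. Origin: underside, below the middle hole; block from y = -149 to +88 mm, z up. Grip a vial with the fingers on its +x and -x sides: there is free room there.
- lock (a joint): Sliding lock, m: 0 = locked (a steel tab 3.5 mm over each vial cap), 0.018 = open, at the end stop. Grows as the grip moves along the carrier's -y axis, away from the vials; stays where left (friction 2 N). Its thin steel posts stand on the row's centre line between the vials (x within 6 mm, tops 76.5 mm above the bench).
- lock_grip (a point): Point in the orange grip of the lock, 13 mm below its top. The grip is an upright block 26 mm (carrier x) x 14 mm (carrier y); it stands free from 34 to 68 mm above the bench, the point is at 55 mm; it moves with the lock.
- blue_vial: Sample vial with blue cap and yellow body, 64 mm tall; the cap is 30 mm in diameter, the top 16 to 18 mm of the vial, the body narrower; 30 g. Origin: centre of its underside, z up to the cap. At the start it stands in one of the three carrier holes, cap top 69 mm above the bench.
- red_vial_1: Vial with red cap and white body, 64 mm tall, cap 30 mm in diameter, body 23 mm. Origin: centre of its underside. Stands in a carrier hole and stays there.
- red_vial_2: Another red-capped vial, like red_vial_1, in another carrier hole; stays there.
- red_vial_3: Red-capped vial, like red_vial_1, in one hole of the stand; stays there.
- stand: Fixed aluminium block, 60 (x) x 120 (y) x 27 (z) mm, with two blind round holes of 30 mm diameter at y = -30 mm (empty) and y = +30 mm (holds a red-capped vial), each 22 mm deep (floor 5 mm above the origin, rim 27 mm). Origin: centre of the underside, z up; it may be turned any way round.
- stand_hole_empty (a point): Centre of the mouth of the stand's empty hole, at rim height, 27 mm above the bench.
- oil_bottle: White oil bottle with a red spout, 42 mm in diameter, 130 mm tall, standing beside the work. Origin: centre of its underside.
- carton: Small cardboard carton, 51 x 66 x 45 mm, beside the work. Origin: centre of its underside.
- tape: Roll of black tape lying flat, 68 mm in diameter, 18 mm high, beside the work. Origin: centre of its underside.
There are look-alikes about, which are no part of the job. There is more than one size of the blue_vial; the job needs the smallest.

How it is judged:
By the outcome, as a careful person would: the job done as asked, in the order asked, and still so for the second after the job is handed in, with the robot touching nothing.
It also fails if it takes over 48 s, if anything falls off the work surface, if the arm or the gripper's body presses on something with over 40 N, if the wrist force passes 120 N, or if a joint passes its speed limit or range.

## Working session

There is one attempt and no reset: what is moved stays moved. The work goes in short steps, Python scripts to look and compute and a tool call to move; the robot and the scene stay as the last step left them, time stands still between calls to the robot, and variables do not carry over. Pictures are saved under pics/ and viewed, at most 10 in all, crops included, and the job is handed in when it is done.

Besides the shell and the picture viewer there is one more tool, called after ">>>" as name([rows], argument=value, ...), one row to a line, values as JSON. servo_tool: Moves the arm, as the interface text tells. Its arguments: {"type":"object","properties":{"deltas":{"type":"array"},"fingers":{"type":"number"}},"required":["deltas"]}

```bash
mkdir -p pics; ls; python3 - <<'E'
from plant import bot
import cv2,numpy as np
for n in("side","top"):
    im=bot.capture(n); cv2.imwrite(f"pics/{n}0.png",im[:,:,::-1])
    m=bot.camera_model(n); print(n,np.round(m["mtx"],1).tolist(),np.round(m["xyz"],1),np.round(m["rotation"],4).tolist())
o=bot.get_obs(); print({k:np.round(v,3).tolist() for k,v in o.items()})
E
```

```text
pics
side [[566.0, 0.0, 317.0], [0.0, 566.0, 248.3], [0.0, 0.0, 1.0]] [1058.4  243.9  913.5] [-2.5405, 0.0076, 2.0082]
top [[442.6, 0.0, 320.0], [0.0, 442.6, 242.4], [0.0, 0.0, 1.0]] [364.4  -2.2 917.1] [-2.9237, -0.0061, -1.5962]
{'time': 0.1, 'joint_positions': [0.986, 0.343, 1.525, -0.0, 1.275, -0.146], 'dq': [0.002, -0.002, -0.003, -0.0, -0.0, 0.002], 'tau': [0.001, -43.2, -24.47, 0.072, 0.053, -0.0], 'tool_pos': [222.846, 474.984, 226.144], 'tcp_rot': [-3.14, -0.0, 2.703], 'contact_force': [-0.627, -0.887, 0.027], 'moment': [-0.002, -0.005, -0.006], 'finger_force': 0.0, 'grip_width': 92.104}
```

View pics/side0.png

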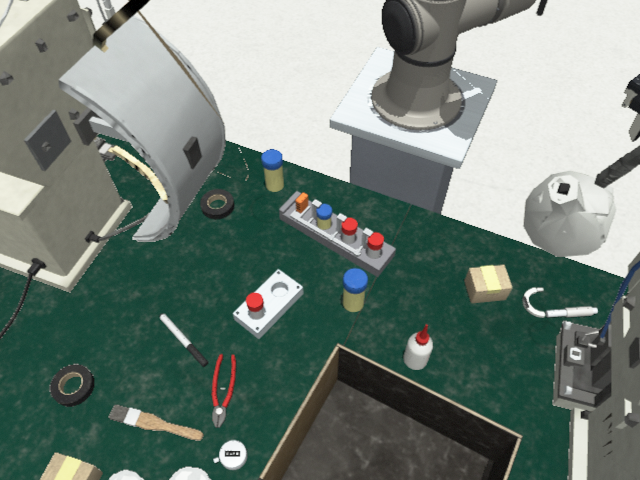

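View pics/top0.png

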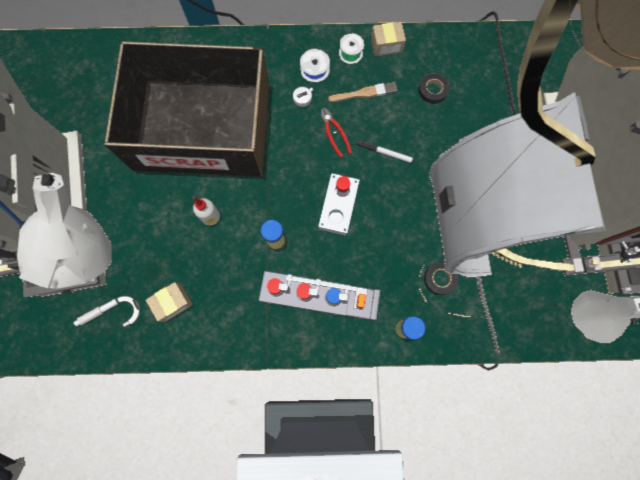

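The side view shows the carrier in the middle (caps at 324,212 blue; 349,227 and 375,241 red; orange grip 302,203) and the stand with its hole at (280,289). Three blue-capped candidates, in top pixels: (335,296) in the carrier, and (272,230) and (412,328) standing free. The one in the carrier looks smallest and stands where described. I'll check this in an enlarged crop.

```bash
python3 - <<'E'
import cv2,numpy as np
t=cv2.imread("pics/top0.png"); s=cv2.imread("pics/side0.png")
a=cv2.resize(t[160:350,245:445],None,fx=2,fy=2,interpolation=cv2.INTER_CUBIC)
b=cv2.resize(s[140:345,225:425],None,fx=2,fy=2,interpolation=cv2.INTER_CUBIC)
h=max(len(a),len(b)); o=np.zeros((h,800,3),np.uint8); o[:len(a),:400]=a;o[:len(b),400:]=b
cv2.imwrite("pics/crop0.png",o)
E
```

```text
(no output)
```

View pics/crop0.png

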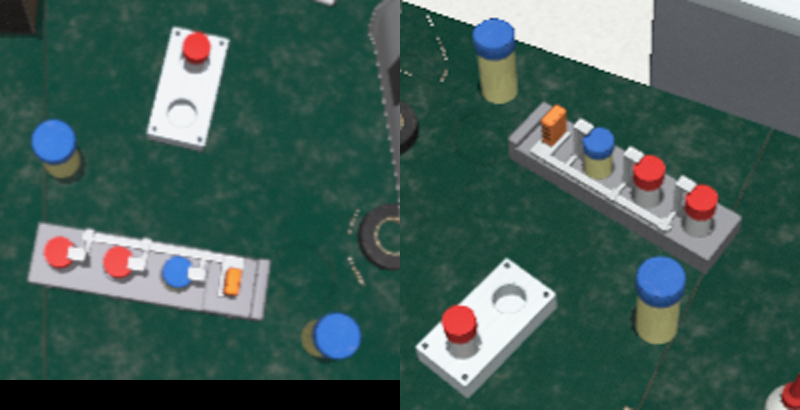

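The crop confirms it: the carrier vial has the smallest cap of the three, and the two free ones are larger look-alikes. Now I'll measure.

```bash
cat > h.py <<'E'
import cv2,numpy as np
from scipy.spatial.transform import Rotation as R
from plant import bot
CM={n:bot.camera_model(n) for n in("side","top")}
def ray(n,uv):
    m=CM[n]; K=np.array(m["mtx"]); r=np.array(m["rotation"])
    r=R.from_euler("xyz",r) if r.ndim==1 else R.from_matrix(r)
    d=r.apply(np.linalg.inv(K)@[uv[0],uv[1],1]); return np.array(m["xyz"]),d
def onz(n,uv,z):
    o,d=ray(n,uv); return (o+d*(z-o[2])/d[2])[:2]
def tri(a,b):
    (o1,d1),(o2,d2)=ray("side",a),ray("top",b)
    s=np.linalg.lstsq(np.c_[d1,-d2],o2-o1,rcond=None)[0]
    p,q=o1+s[0]*d1,o2+s[1]*d2; return (p+q)/2,np.linalg.norm(p-q)
H={"red":[(0,150,100),(6,255,255)],"blue":[(100,130,80),(125,255,255)],"orange":[(8,150,120),(18,255,255)],"white":[(0,0,185),(179,40,255)]}
def blobs(im,c,amin=30):
    hsv=cv2.cvtColor(im,cv2.COLOR_RGB2HSV); m=cv2.inRange(hsv,*[np.array(x) for x in H[c]])
    cs=cv2.findContours(m,cv2.RETR_EXTERNAL,cv2.CHAIN_APPROX_NONE)[0]
    return [c for c in cs if cv2.contourArea(c)>amin]
def cen(c):
    m=cv2.moments(cv2.convexHull(c)); return np.array([m["m10"],m["m01"]])/m["m00"]
E
python3 - <<'E'
from h import *
ZS={"red":60,"blue":60,"orange":51,"white":27}
for n in("side","top"):
    im=cv2.imread(f"pics/{n}0.png")[:,:,::-1].copy()
    for c in ZS:
        for b in blobs(im,c):
            u=cen(b); x,y,w,h=cv2.boundingRect(b)
            if not(200<u[0]<430 and 140<u[1]<340): continue
            print(n,c,u.round(1),(w,h),cv2.contourArea(b),onz(n,u,ZS[c]).round(1))
            if c=="white" and cv2.contourArea(b)>600:
                r=cv2.minAreaRect(b); q=cv2.boxPoints(r); print([onz(n,p,27).round(1).tolist() for p in q])
E
```

```text
side red [422.7 335.7] (13, 20) 125.5 [616.2 222.6]
side red [254.2 301.5] (17, 18) 224.0 [676.5 -61. ]
side red [375.5 240.7] (16, 18) 195.0 [470.4  80.8]
side red [349.3 226. ] (16, 17) 188.0 [459.4  23.6]
side blue [354.9 280.1] (25, 25) 483.0 [564.3  79.4]
side blue [324.1 211. ] (17, 16) 171.5 [446.7 -34.3]
side blue [271.4 159. ] (22, 21) 323.5 [ 368.7 -189. ]
side orange [301.6 201.8] (12, 20) 128.0 [437.8 -86.8]
side white [267.3 300.6] (69, 63) 1509.5 [650.3 -52.4]
[[697.8, -95.7], [574.1, -65.0], [599.6, -7.1], [719.0, -40.0]]
side white [367.6 231.6] (10, 8) 32.5 [433.9  52.6]
side white [341.3 216.8] (10, 7) 30.5 [422.1  -8.1]
side white [325.8 228.3] (73, 49) 292.0 [460.5 -24.3]
side white [316.3 202.8] (10, 7) 30.5 [410.7 -67.9]
top red [303.5 290.9] (13, 15) 125.5 [458.7  22.1]
top red [274.  285.9] (13, 15) 120.0 [469.7  79.1]
top red [342.9 183.5] (13, 16) 133.0 [676.2 -62.2]
top blue [413.3 327.4] (24, 24) 420.5 [ 383.9 -185.8]
top blue [333.2 295.7] (14, 16) 141.5 [448.  -35.1]
top blue [271.3 230.1] (23, 23) 372.0 [581.6  84.1]
top orange [360.7 300.7] (8, 14) 68.5 [437.9 -88.7]
top white [374.6 304.3] (6, 29) 60.0 [ 431.9 -118.6]
top white [316.  294.4] (113, 46) 3018.5 [454.7  -2. ]
[[446.8, 111.2], [506.8, 101.2], [463.9, -118.1], [405.0, -105.0]]
top white [202.7 208.6] (18, 17) 77.0 [639.7 230.6]
top white [338.5 202.9] (40, 59) 1233.5 [645.4 -53.9]
[[596.0, -9.5], [713.0, -38.7], [696.7, -98.8], [580.5, -68.1]]
top white [393.9 153.6] (35, 14) 110.0 [ 753.6 -177.2]
```

```bash
python3 - <<'E'
from h import *
from math import *
for k,a,b in [("dome nozzle",(564,190),(47,183)),("dome right edge",(525,215),(110,255)),("guard corner far",(62,83),(430,168)),("guard lower",(150,238),(455,275)),("scrap box corner near",(338,347),(120,45)),("vialA",(355,278),(271,230)),("vialB",(271,158),(413,327)),("bottle tip",(425,325),(199,202))]:
    print(k,tri(a,b)[0].round(0),tri(a,b)[1].round(0))
# hole: dark ellipse in the stand
for n,u0 in (("side",(280,289)),("top",(336,216))):
    im=cv2.imread(f"pics/{n}0.png"); g=cv2.cvtColor(im,cv2.COLOR_BGR2GRAY)
    print(n,onz(n,u0,27).round(1)); x,y=u0
    p=g[y-14:y+15,x-14:x+15]; print(p[::2,::2])
P=np.array([[447.3,-34.5],[459,22.8],[470,80]]); d=P[2]-P[0]; print(degrees(atan2(d[1],d[0])),np.hypot(*d))
m=CM["top"]; K=np.array(m["mtx"]);r=R.from_euler("xyz",m["rotation"])
for n in CM:
  q=R.from_euler("xyz",CM[n]["rotation"]).inv().apply(np.array([223,475,227])-CM[n]["xyz"]); print(n,(np.array(CM[n]["mtx"])@q/q[2]).round())
E
```

```text
dome nozzle [557. 318. 413.] 1.0
dome right edge [494. 297. 281.] 1.0
guard corner far [ 629. -223.  411.] 183.0
guard lower [ 531. -380. -137.] 90.0
scrap box corner near [798. 207. 375.] 120.0
vialA [575.  82.  85.] 1.0
vialB [ 384. -180.   82.] 1.0
bottle tip [626. 219. 113.] 6.0
side [619.5 -42.8]
[[ 63  61  79 223 243 243 242 243 244 242 226  92  54  59  61]
 [ 65  82 224 244 243 241 243 244 242 242 243 244 132  56  59]
 [ 90 225 245 243 242 244 244 242 243 244 244 245 244 196  84]
 [225 245 245 243 244 237 228 226 214 242 245 244 242 245 236]
 [246 245 243 240 207 137 140 141 137 158 231 242 245 244 244]
 [245 243 243 193 126 138 142 143 137 129 143 232 245 244 246]
 [244 245 236 117 129 148 172 192 180 151 121 215 244 245 244]
 [246 246 220 122 188 245 243 245 245 244 159 207 246 244 245]
 [246 245 234 155 245 243 245 246 245 246 244 235 245 245 246]
 [245 245 246 224 244 246 247 246 247 244 234 246 246 246 246]
 [245 246 246 247 225 243 244 244 244 231 245 246 246 247 213]
 [246 246 246 247 244 246 247 246 247 245 246 246 247 214 130]
 [246 247 246 244 247 247 246 247 246 247
[... 492 characters left out ...]
244 237 141 153 177 181 172 128 209 243 243 244 242]
 [238 245 244 220 175 243 244 244 244 231 156 240 243 244 233]
 [244 244 244 213 243 244 244 244 244 244 215 237 243 244 211]
 [245 244 244 232 244 244 244 244 244 244 236 241 243 243 171]
 [245 244 244 241 240 244 244 244 244 242 238 243 243 241 115]
 [240 244 244 244 242 240 243 243 243 235 243 243 244 239  94]
 [139 239 244 244 244 244 244 242 243 243 244 243 243 218  76]
 [238 243 244 244 244 244 244 244 243 244 243 243 243 194  74]
 [123 138 184 233 238 243 244 243 243 244 242 188 233 156  78]
 [ 76  96 103 107 113 130 156 220 237 241 241 152 217 109  86]]
78.78633050582255 116.72848838222826
side [661. 153.   1.]
top [-12. 450.   1.]
```

>>> servo_tool([
  [[-0.015,-0.014,0],[0,0,0]],
  [[-0.029,-0.028,0],[0,0,0]],
  [[-0.029,-0.028,0],[0,0,0]],
  [[-0.029,-0.028,0],[0,0,0]],
  [[-0.029,-0.028,0],[0,0,0]],
  [[-0.029,-0.028,0],[0,0,0]],
  [[-0.029,-0.028,0],[0,0,0]],
  [[-0.029,-0.028,0],[0,0,0]],
  [[-0.029,-0.028,0],[0,0,0]],
  [[-0.029,-0.028,0],[0,0,0]],
  [[-0.029,-0.028,0],[0,0,0]],
  [[-0.029,-0.028,0],[0,0,0]],
  [[-0.029,-0.028,0],[0,0,0]],
  [[-0.029,-0.028,0],[0,0,0]],
  [[-0.029,-0.028,0],[0,0,0]],
  [[-0.0125,-0.0127,0],[0,0,0]],
], fingers=0.7)

```text
time: 2.1
tool_pos: [437.1, -90.0, 226.5]
tcp_rot: [-3.141, -0.0, 2.7]
contact_force: [0.2, 0.7, 0.0]
grip_width: 64.1
finger_force: 0.0
```

>>> servo_tool([
  [[0,0,0],[0,0,9.5]],
  [[0,0,0],[0,0,9.5]],
  [[0,0,0],[0,0,9.5]],
  [[0,0,0],[0,0,9.5]],
  [[0,0,0],[0,0,9.5]],
  [[0,0,0],[0,0,9.5]],
  [[0,0,0],[0,0,9.5]],
  [[0,0,0],[0,0,9.6]],
  [[0,0,0],[0,0,0]],
  [[0,0,0],[0,0,0]],
])

```text
time: 3.35
tool_pos: [437.2, -87.7, 226.7]
tcp_rot: [-3.141, -0.0, 1.378]
contact_force: [-0.3, -0.4, 0.0]
grip_width: 63.9
finger_force: 0.0
```

```bash
python3 - <<'E'
from h import *
for k,a,b in [("bar end",(359,254),(289,278)),("bar grip end",(293.5,215),(362.5,291)),("grip",(301.6,201.8),(360.7,300.7))]: print(k,*tri(a,b))
E
```

```text
bar end [488.54976581  54.57398776  24.682165  ] 5.461999045181076
bar grip end [458.90222055 -95.30223271  28.94367738] 0.3136925977507661
grip [437.57306932 -87.98078719  50.240387  ] 1.789462932252678
```

>>> servo_tool([
  [[0,0,0.02],[0,0,0]],
  [[0,0,0.04],[0,0,0]],
  [[0,0,0.04],[0,0,0]],
  [[0,0,0.04],[0,0,0]],
  [[0,0,0.03],[0,0,0]],
  [[0,0,0.0185],[0,0,0]],
  [[0,0,0],[0,0,0]],
])

```text
time: 4.22
tool_pos: [436.6, -87.5, 37.2]
tcp_rot: [-3.139, -0.001, 1.377]
contact_force: [-0.6, -1.1, -0.3]
grip_width: 64.1
finger_force: 0.0
```

>>> servo_tool([
  [[0,0,0],[0,0,0]],
  [[0,0,0],[0,0,0]],
  [[0,0,0],[0,0,0]],
  [[0,0,0],[0,0,0]],
  [[0,0,0],[0,0,0]],
  [[0,0,0],[0,0,0]],
], fingers=0)

```text
time: 4.97
tool_pos: [438.0, -88.1, 38.5]
tcp_rot: [3.141, 0.0, 1.375]
contact_force: [0.1, 0.3, 2.9]
grip_width: 26.2
finger_force: 30.0
```

>>> servo_tool([
  [[-0.002,0,0],[0,0,0]],
  [[-0.004,0,0],[0,0,0]],
  [[-0.004,0,0],[0,0,0]],
  [[-0.004,0,0],[0,0,0]],
  [[-0.003,0,0],[0,0,0]],
  [[-0.001,0,0],[0,0,0]],
  [[-0.001,0,0],[0,0,0]],
  [[0,0,0],[0,0,0]],
])

```text
time: 5.98
tool_pos: [435.1, -102.7, 38.3]
tcp_rot: [3.14, -0.006, 1.373]
contact_force: [13.7, 28.6, 5.9]
grip_width: 25.7
finger_force: 30.0
```

```bash
python3 - <<'E'
from h import *
t=bot.capture("top")[:,:,::-1]; s=bot.capture("side")[:,:,::-1]
cv2.imwrite("pics/top1.png",t);cv2.imwrite("pics/side1.png",s)
t0=cv2.imread("pics/top0.png")
f=lambda i:cv2.resize(i,(400,300),interpolation=cv2.INTER_CUBIC)
o=np.vstack([np.hstack([f(s[160:280,250:410]),f(t[240:345,255:395])]),np.hstack([f(cv2.imread("pics/side0.png")[160:280,250:410]),f(t0[240:345,255:395])])])
cv2.imwrite("pics/crop1.png",o)
E
```

```text
(no output)
```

View pics/crop1.png

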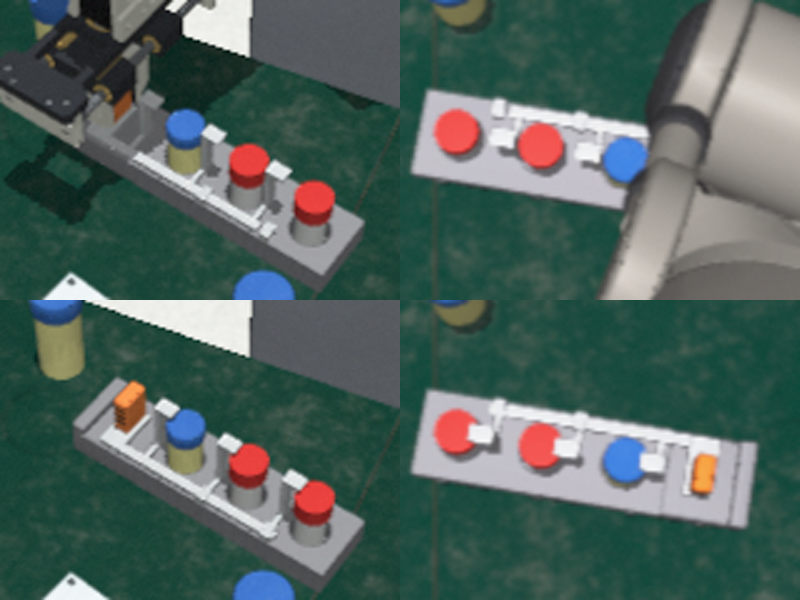

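The lock has moved about 15 mm and then met 32 N. The fingers' 19 mm width most likely reaches the raised ridge at the carrier's end before the grip does. I'll relax, regrip higher and offset towards the vials, then finish the pull.

>>> servo_tool([
  [[0.003,0,0],[0,0,0]],
  [[0,0,0],[0,0,0]],
])

```text
time: 6.32
tool_pos: [435.2, -102.5, 38.4]
tcp_rot: [3.14, -0.002, 1.374]
contact_force: [6.0, 10.3, 5.9]
grip_width: 25.6
finger_force: 30.0
```

>>> servo_tool([
  [[0,0,0],[0,0,0]],
  [[0,0,0],[0,0,0]],
  [[0.005,0,0],[0,0,0]],
  [[0,0,-0.01],[0,0,0]],
  [[0,0,0],[0,0,0]],
], fingers=0.5)

```text
time: 6.95
tool_pos: [436.0, -98.9, 49.0]
tcp_rot: [3.14, 0.0, 1.375]
contact_force: [0.6, -0.8, -0.5]
grip_width: 46.2
finger_force: 0.0
```

>>> servo_tool([
  [[0,0,0],[0,0,0]],
  [[0,0,0],[0,0,0]],
  [[0,0,0],[0,0,0]],
  [[0,0,0],[0,0,0]],
], fingers=0)

```text
time: 7.45
tool_pos: [435.9, -98.8, 48.2]
tcp_rot: [3.141, 0.0, 1.375]
contact_force: [3.2, -0.3, -2.9]
grip_width: 25.9
finger_force: 30.0
```

>>> servo_tool([
  [[-0.001,0,0],[0,0,0]],
  [[-0.001,0,0],[0,0,0]],
  [[-0.001,0,0],[0,0,0]],
  [[-0.001,0,0],[0,0,0]],
  [[0,0,0],[0,0,0]],
])

```text
time: 8.07
tool_pos: [435.8, -99.1, 48.1]
tcp_rot: [3.141, -0.006, 1.373]
contact_force: [12.7, 22.8, -1.9]
grip_width: 25.6
finger_force: 30.1
```

```bash
python3 - <<'E'
from h import *
s=bot.capture("side"); cv2.imwrite("pics/side2.png",s[:,:,::-1])
def tabs(im,n):
    out=[]
    for b in blobs(im,"white",8):
        u=cen(b);a=cv2.contourArea(b)
        if 280<u[0]<400 and 190<u[1]<270 and a<120: out.append(u)
    return sorted(out,key=lambda u:-u[0])
for k in ("side0","side1","side2"):
    im=cv2.imread(f"pics/{k}.png")[:,:,::-1].copy()
    for u in tabs(im,"side"): print(k,u.round(1),onz("side",u,75).round(1))
# template match tabs in top: patch round tab of middle red
for n,p in(("side",(367,231)),("side",(341,216)),("side",(359,253)),("top",(289,278)),("top",(318,283))):
    for j in ("1","2") if n=="side" else ("1",):
        a=cv2.imread(f"pics/{n}0.png");b=cv2.imread(f"pics/{n}{j}.png"); x,y=p
        T=a[y-5:y+6,x-6:x+7]; S=b[y-14:y+15,x-20:x+21]
        r=cv2.matchTemplate(S,T,cv2.TM_CCOEFF_NORMED); _,v,_,l=cv2.minMaxLoc(r)
        q=(x+l[0]-14,y+l[1]-9); z=75 if p in((367,231),(341,216),(318,283)) else 29
        print(n,j,p,q,round(v,2),np.round(onz(n,q,z)-onz(n,p,z),1))
E
```

```text
side0 [367.6 231.6] [467.7  63. ]
side0 [341.3 216.8] [456.6   5.6]
side0 [316.3 202.8] [445.7 -51.1]
side1 [360.9 227.9] [464.9  48.6]
side1 [334.9 213.1] [453.6  -8.9]
side2 [360.8 227.6] [464.5  48.2]
side2 [334.9 213.1] [453.6  -8.9]
side 1 (367, 231) (361, 227) 0.75 [ -3.8 -13.5]
side 2 (367, 231) (361, 227) 0.76 [ -3.8 -13.5]
side 1 (341, 216) (335, 212) 0.8 [ -4. -14.]
side 2 (341, 216) (335, 212) 0.8 [ -4. -14.]
side 1 (359, 253) (359, 253) 0.85 [0. 0.]
side 2 (359, 253) (359, 253) 0.86 [0. 0.]
top 1 (289, 278) (289, 278) 0.96 [0. 0.]
top 1 (318, 283) (318, 283) 0.98 [0. 0.]
```

>>> servo_tool([
  [[0.004,0,0],[0,0,0]],
  [[0,0,0],[0,0,0]],
])

```text
time: 8.38
tool_pos: [436.0, -98.5, 48.2]
tcp_rot: [3.141, -0.0, 1.375]
contact_force: [4.6, 1.0, -4.1]
grip_width: 25.9
finger_force: 30.0
```

>>> servo_tool([
  [[0,0,0],[0,0,0]],
  [[0,0,0],[0,0,0]],
  [[0,0,-0.03],[0,0,0]],
  [[0,0,-0.04],[0,0,0]],
  [[0.05,0,-0.01],[0,0,0]],
  [[0.05,0,0],[0,0,0]],
  [[0.05,0,0],[0,0,0]],
  [[0.05,0,0],[0,0,0]],
  [[0.05,0,0],[0,0,0]],
  [[0,0,0],[0,0,0]],
], fingers=0.5)

```text
time: 9.62
tool_pos: [484.0, 148.8, 128.0]
tcp_rot: [-3.141, -0.0, 1.379]
contact_force: [-0.1, -1.0, 0.4]
grip_width: 46.2
finger_force: 0.0
```

```bash
python3 - <<'E'
from h import *
t=bot.capture("top")[:,:,::-1]; s=bot.capture("side")[:,:,::-1]
cv2.imwrite("pics/top3.png",t);cv2.imwrite("pics/side3.png",s)
t0=cv2.imread("pics/top0.png");s0=cv2.imread("pics/side0.png")
f=lambda i:cv2.resize(i,(400,300),interpolation=cv2.INTER_CUBIC)
o=np.vstack([np.hstack([f(s[180:240,280:360]),f(t[270:330,310:390])]),np.hstack([f(s0[180:240,280:360]),f(t0[270:330,310:390])])])
cv2.imwrite("pics/crop3.png",o)
for n,i in(("side",s),("side",s0),("top",t),("top",t0)):
  for b in blobs(i[:,:,::-1].copy(),"orange",30):
    u=cen(b)
    if 250<u[0]<400 and 180<u[1]<320: print(n,u.round(1),onz(n,u,51).round(1))
E
```

```text
side [295.7 198.6] [ 435.5 -100.8]
side [301.6 201.8] [437.8 -86.8]
top [368.1 301.9] [ 435.1 -103.1]
top [360.7 300.7] [437.9 -88.7]
```

View pics/crop3.png

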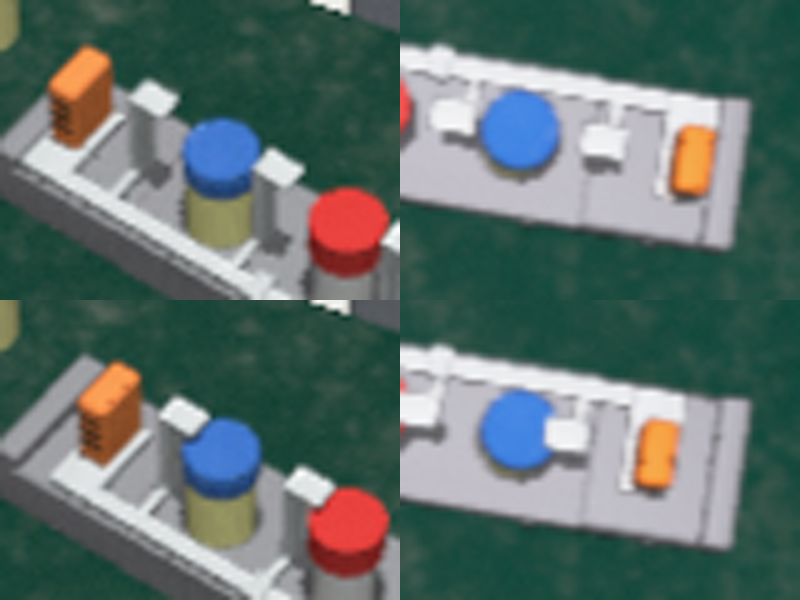

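```bash
python3 - <<'E'
from h import *
for n in("side","top"):
  for j in "03":
    im=cv2.imread(f"pics/{n}{j}.png")[:,:,::-1].copy()
    for c in("red","blue"):
      for b in blobs(im,c):
        u=cen(b)
        if 240<u[0]<440 and 140<u[1]<340: print(n,j,c,u.round(1),onz(n,u,60).round(1))
E
```

```text
side 0 red [422.7 335.7] [616.2 222.6]
side 0 red [254.2 301.5] [676.5 -61. ]
side 0 red [375.5 240.7] [470.4  80.8]
side 0 red [349.3 226. ] [459.4  23.6]
side 0 blue [354.9 280.1] [564.3  79.4]
side 0 blue [324.1 211. ] [446.7 -34.3]
side 0 blue [271.4 159. ] [ 368.7 -189. ]
side 3 red [422.7 335.7] [616.2 222.6]
side 3 red [254.2 301.5] [676.5 -61. ]
side 3 red [373.2 243.8] [478.6  79.6]
side 3 red [349.  225.7] [459.1  22.9]
side 3 blue [354.9 280.1] [564.4  79.3]
side 3 blue [323.9 210.7] [446.2 -35. ]
side 3 blue [271.5 159. ] [ 368.6 -189. ]
top 0 red [303.5 290.9] [458.7  22.1]
top 0 red [274.  285.9] [469.7  79.1]
top 0 red [342.9 183.5] [676.2 -62.2]
top 0 blue [413.3 327.4] [ 383.9 -185.8]
top 0 blue [333.2 295.7] [448.  -35.1]
top 0 blue [271.3 230.1] [581.6  84.1]
top 3 red [304.  290.9] [458.6  21.1]
top 3 red [274.4 285.8] [469.9  78.2]
top 3 red [342.9 183.5] [676.2 -62.2]
top 3 blue [413.3 327.4] [ 383.9 -185.8]
top 3 blue [333.4 295.7] [448.  -35.6]
top 3 blue [271.3 230.1] [581.5  84.2]
```

All other objects are unmoved. Two separate grips met 26–32 N at the same lock position, against 2 N of friction, and in the crop the grip's base plate (top view, about 368,302) sits against the end ridge. The lock is at its stop. Next, the blue vial at (447.2, -35.3).

>>> servo_tool([
  [[-0.025,0,0],[0,0,0]],
  [[-0.045,0,0],[0,0,0]],
  [[-0.045,0,0],[0,0,0]],
  [[-0.045,0,0],[0,0,0]],
  [[-0.0277,-0.001,0],[0,0,0]],
  [[0,0,0],[0,0,0]],
  [[0,0,0],[0,0,0]],
], fingers=0.6)

```text
time: 10.6
tool_pos: [446.3, -37.7, 128.3]
tcp_rot: [-3.141, -0.0, 1.373]
contact_force: [0.6, -0.4, -0.5]
grip_width: 54.9
finger_force: 0.0
```

>>> servo_tool([
  [[0.0015,0.0005,0.02],[0,0,0]],
  [[0,0,0.03],[0,0,0]],
  [[0,0,0.022],[0,0,0]],
  [[0,0,0.012],[0,0,0]],
  [[0,0,0.003],[0,0,0]],
  [[0,0,0],[0,0,0]],
  [[0,0,0],[0,0,0]],
])

```text
time: 11.48
tool_pos: [447.9, -36.1, 41.9]
tcp_rot: [3.14, -0.0, 1.375]
contact_force: [-0.8, 0.2, 0.4]
grip_width: 54.9
finger_force: 0.0
```

>>> servo_tool([
  [[0,0,0],[0,0,0]],
  [[0,0,0],[0,0,0]],
  [[0,0,0],[0,0,0]],
  [[0,0,0],[0,0,0]],
], fingers=0)

```text
time: 11.98
tool_pos: [447.5, -36.1, 41.3]
tcp_rot: [3.141, -0.0, 1.375]
contact_force: [0.4, -0.0, 0.3]
grip_width: 29.0
finger_force: 30.0
```

>>> servo_tool([
  [[0,0,-0.005],[0,0,0]],
  [[0,0,-0.01],[0,0,0]],
  [[0,0,-0.02],[0,0,0]],
  [[0,0,-0.03],[0,0,0]],
  [[0,0,-0.025],[0,0,0]],
  [[0,0,0],[0,0,0]],
  [[0,0,0],[0,0,0]],
])

```text
time: 12.85
tool_pos: [447.0, -35.9, 130.9]
tcp_rot: [-3.141, -0.0, 1.375]
contact_force: [0.3, -0.3, -0.6]
grip_width: 29.1
finger_force: 30.0
```

```bash
python3 - <<'E'
from h import *
s=bot.capture("side")[:,:,::-1]; cv2.imwrite("pics/side4.png",s)
cv2.imwrite("pics/crop4.png",cv2.resize(s[90:350,220:420],None,fx=2.3,fy=2.3,interpolation=cv2.INTER_CUBIC))
print(bot.get_obs()["tool_pos"],bot.get_obs()["grip_width"])
E
```

```text
[446.7856148  -35.86837007 130.54417722] 28.9362783471619
```

View pics/crop4.png

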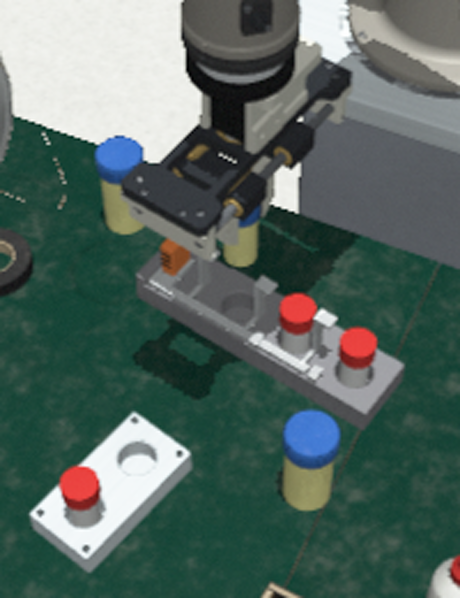

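The vial is held upright and clear of the carrier: the hole is empty and both red vials stayed. Next I carry it to the stand.

>>> servo_tool([
  [[0.003,0.02,0],[0,0,0]],
  [[0.006,0.04,0],[0,0,0]],
  [[0.006,0.04,0],[0,0,0]],
  [[0.006,0.04,0],[0,0,0]],
  [[0.003,0.03,0],[0,0,0]],
  [[0,0,0],[0,0,-6]],
  [[0,0,0],[0,0,-9]],
  [[0,0,0],[0,0,-9]],
  [[0,0,0],[0,0,-9]],
  [[0,0,0],[0,0,-9]],
  [[0,0,0],[0,0,-9]],
  [[0,0,0],[0,0,-9]],
  [[0,0,0],[0,0,0]],
  [[0,0,0],[0,0,0]],
  [[0,0,0],[0,0,0]],
])

```text
time: 14.78
tool_pos: [618.7, -45.6, 130.9]
tcp_rot: [-3.141, -0.0, 2.42]
contact_force: [-0.1, -0.2, 0.6]
grip_width: 29.3
finger_force: 30.0
```

```bash
python3 - <<'E'
from h import *
t=bot.capture("top")[:,:,::-1]; s=bot.capture("side")[:,:,::-1]
cv2.imwrite("pics/top5.png",t);cv2.imwrite("pics/side5.png",s)
f=lambda i:cv2.resize(i,(400,400),interpolation=cv2.INTER_CUBIC)
cv2.imwrite("pics/crop5.png",np.hstack([f(s[190:350,200:360]),f(t[130:290,260:420])]))
o=bot.get_obs(); p=o["tool_pos"]; a=o["tcp_rot"][2]
d=np.array([618,-45.5])-p[:2]; print(np.round(p,1),np.degrees(a), "tool dx,dy", d@[np.cos(a),np.sin(a)], d@[np.sin(a),-np.cos(a)])
E
```

```text
[618.8 -45.6 131.1] 138.70331764398165 tool dx,dy 0.6714392675471982 -0.42708477759403324
```

View pics/crop5.png

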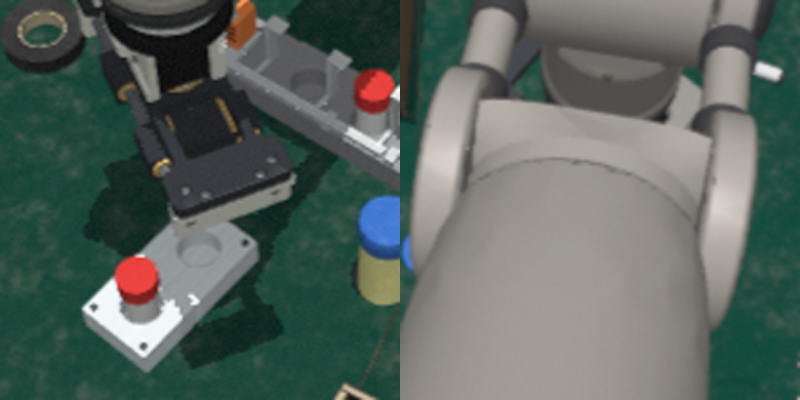

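The vial hangs over the stand and nothing is close to the gripper. Lowering.

>>> servo_tool([
  [[0,0,0.02],[0,0,0]],
  [[0,0,0.025],[0,0,0]],
  [[0,0,0.013],[0,0,0]],
  [[0,0,0.005],[0,0,0]],
  [[0,0,0],[0,0,0]],
  [[0,0,0],[0,0,0]],
])

```text
time: 15.62
tool_pos: [619.4, -45.7, 69.1]
tcp_rot: [3.141, 0.001, 2.422]
contact_force: [-0.3, -0.6, -0.3]
grip_width: 29.0
finger_force: 30.0
```

>>> servo_tool([
  [[0,0,0.003],[0,0,0]],
  [[0,0,0.003],[0,0,0]],
  [[0,0,0.003],[0,0,0]],
  [[0,0,0],[0,0,0]],
])

```text
time: 16.12
tool_pos: [618.6, -45.6, 58.8]
tcp_rot: [-3.141, -0.001, 2.422]
contact_force: [0.0, -0.6, 0.2]
grip_width: 28.6
finger_force: 30.0
```

>>> servo_tool([
  [[0,0,0.004],[0,0,0]],
  [[0,0,0.004],[0,0,0]],
  [[0,0,0.004],[0,0,0]],
  [[0,0,0.003],[0,0,0]],
  [[0,0,0.002],[0,0,0]],
  [[0,0,0.001],[0,0,0]],
  [[0,0,0],[0,0,0]],
])

```text
time: 17.0
tool_pos: [618.9, -45.6, 41.4]
tcp_rot: [3.141, 0.0, 2.422]
contact_force: [0.3, -1.0, 0.4]
grip_width: 28.6
finger_force: 30.0
```

>>> servo_tool([
  [[0,0,0.0005],[0,0,0]],
  [[0,0,0],[0,0,0]],
])

```text
time: 17.25
tool_pos: [619.1, -45.7, 41.3]
tcp_rot: [3.141, 0.001, 2.422]
contact_force: [-1.0, -1.0, 5.6]
grip_width: 28.9
finger_force: 30.0
```

>>> servo_tool([
  [[0,0,0],[0,0,0]],
  [[0,0,0],[0,0,0]],
  [[0,0,0],[0,0,0]],
  [[0,0,-0.01],[0,0,0]],
  [[0,0,-0.03],[0,0,0]],
  [[0,0,-0.04],[0,0,0]],
  [[0,0,-0.05],[0,0,0]],
  [[0.05,0,-0.03],[0,0,0]],
  [[0.05,0,0],[0,0,0]],
  [[0.05,0,0],[0,0,0]],
  [[0.05,0,0],[0,0,0]],
  [[0,0,0],[0,0,0]],
], fingers=0.5)

```text
time: 18.75
tool_pos: [466.3, 88.0, 201.8]
tcp_rot: [3.141, -0.0, 2.425]
contact_force: [1.0, -0.4, 0.5]
grip_width: 45.6
finger_force: 0.0
```

```bash
python3 - <<'E'
from h import *
t=bot.capture("top")[:,:,::-1]; s=bot.capture("side")[:,:,::-1]
cv2.imwrite("pics/top6.png",t);cv2.imwrite("pics/side6.png",s)
f=lambda i:cv2.resize(i,(400,400),interpolation=cv2.INTER_CUBIC)
cv2.imwrite("pics/crop6.png",np.hstack([f(s[170:350,220:400]),f(t[150:330,240:420])]))
C={}
for n,i in(("side",s),("top",t)):
  for c in("red","blue","orange"):
    for b in blobs(i[:,:,::-1].copy(),c):
      u=cen(b)
      if 240<u[0]<440 and 140<u[1]<340: print(n,c,u.round(1),cv2.boundingRect(b)[2:],onz(n,u,51 if c=="orange" else 60).round(1))
E
```

```text
side red [422.7 335.7] (13, 20) [616.2 222.6]
side red [254.2 301.4] (17, 18) [676.4 -61.1]
side red [375.2 240.8] (16, 17) [470.7  80.4]
side red [349.  225.8] (16, 17) [459.4  22.9]
side blue [278.4 278.1] (17, 18) [617.3 -44.8]
side blue [355. 280.] (25, 25) [564.2  79.4]
side blue [271.4 159. ] (22, 21) [ 368.7 -189. ]
side orange [295.7 198.6] (12, 20) [ 435.5 -100.8]
top red [342.9 183.5] (13, 16) [676.2 -62.2]
top blue [413.3 327.4] (24, 24) [ 383.9 -185.8]
top blue [335.5 210.9] (14, 15) [618.3 -45.3]
top orange [368.1 301.9] (9, 13) [ 435.1 -103.1]
```

View pics/crop6.png

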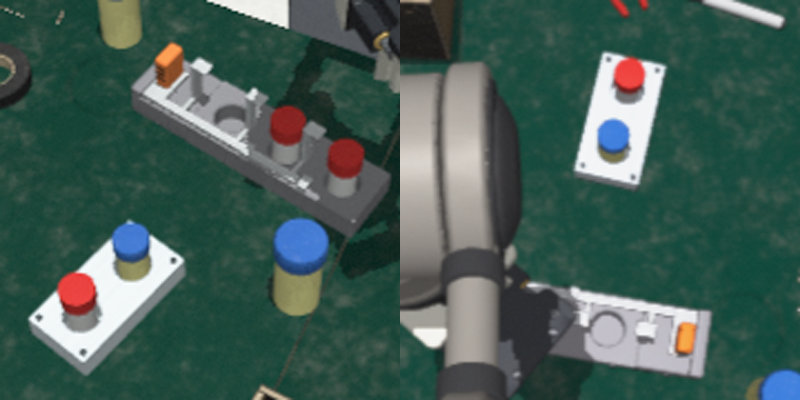

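The blue vial stands upright in the stand hole: both views put its cap at (618, -45), level with its red neighbour. The red vials and the lock have not moved since. Handing in.

```bash
python3 -c "
from plant import bot
print(bot.close_job())"
```

```text
the job is handed in; nothing more can be done
None
```

The job is handed in at about 19 s: the blue vial is upright and home in the stand's empty hole, the red vials did not move and the gripper touched nothing else I could see, and the lock is open against its stop, although I measured only about 14.7 mm of travel, not the stated 18 mm (two separate pulls of 26–32 N moved it no further).

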